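Clear the clip rack and stow the engraving handpieces

TASK

First clear the clip rack: take the wooden wrist rest and the lapping block off it and lay both in the red tray, side by side, flat and right way up. Then put every engraving handpiece on the bench away in the rack, each in a clip of its own and either way round, gripped by the body between its two bumpers, pressed right down onto the cradle so that the sprung jaw closes over it. Do not knock over the glass bowls.

Things in the scene. Friction and masses are not known exactly. Their poses are not given: they have to be found in the camera images.
- rack: Low fixed rack: aluminium base 120 x 310 x 6 mm with a row of four fork clips, 76 mm apart. Origin: centre of its underside; x along the clips' grooves, y along the row. Each clip: black fixed fork (-y side, flared, top 73 mm up), sprung steel jaw (+y side, top 70 mm) and cradle (32 mm up), in two halves at x = -42..-18 and 18..42 mm; in the finger gap between them nothing is over 20 mm high.
- wrist_rest: Wooden wrist rest left lying across two of the clips: plank 64 (x) x 130 (y) x 14 mm with a turned wooden knob standing up in its middle (neck 20 mm across from 14 to 28 mm, head 32 mm across from 28 to 52 mm above the plank's underside). 0.22 kg. Origin: centre of the plank's underside; z up through the knob.
- lap: Hand lapping block left lying across the other two clips: steel and wood sole 64 (x) x 130 (y) x 16 mm with a wooden bar handle above it, the bar 24 (x) x 100 (y) mm, from 34 to 54 mm above the sole's underside. 0.4 kg. Origin: centre of the sole's underside; z up.
- tray: Shallow open red plastic tray fixed on the bench, 220 (x) x 190 (y) x 36 mm outside, walls and floor 5 mm. Origin: centre of its underside. Both bench tools fit side by side with their long sides (their y) along the tray's x, centres 45 mm either side of the middle.
- clip1 (a point): Clip 1: where the axis of a seated handpiece lies at mid length, 45 mm above the bench; x along the groove, y to the jaw. Mouth 35 mm wide at the top, 23 mm between fork and jaw nose. Laid on loosely it stays 20 mm or more too high; press it straight down with 10 to 15 N until it stops on the cradle and the jaw snaps over it. Seated, it can slide 19 mm either way.
- jaw1 (a joint): Sprung jaw of clip 1, rad: 0 closed, growing as it is pushed aside (about 0.05 as a handpiece goes past its nose); it springs back to 0 by itself, over an empty clip or a seated handpiece.
- clip2 (a point): Clip 2: where the axis of a seated handpiece lies at mid length, 45 mm above the bench; x along the groove, y to the jaw. Mouth 35 mm wide at the top, 23 mm between fork and jaw nose. Laid on loosely it stays 20 mm or more too high; press it straight down with 10 to 15 N until it stops on the cradle and the jaw snaps over it. Seated, it can slide 19 mm either way.
- jaw2 (a joint): Sprung jaw of clip 2, rad: 0 closed, growing as it is pushed aside (about 0.05 as a handpiece goes past its nose); it springs back to 0 by itself, over an empty clip or a seated handpiece.
- clip3 (a point): Clip 3: where the axis of a seated handpiece lies at mid length, 45 mm above the bench; x along the groove, y to the jaw. Mouth 35 mm wide at the top, 23 mm between fork and jaw nose. Laid on loosely it stays 20 mm or more too high; press it straight down with 10 to 15 N until it stops on the cradle and the jaw snaps over it. Seated, it can slide 19 mm either way.
- jaw3 (a joint): Sprung jaw of clip 3, rad: 0 closed, growing as it is pushed aside (about 0.05 as a handpiece goes past its nose); it springs back to 0 by itself, over an empty clip or a seated handpiece.
- clip4 (a point): Clip 4: where the axis of a seated handpiece lies at mid length, 45 mm above the bench; x along the groove, y to the jaw. Mouth 35 mm wide at the top, 23 mm between fork and jaw nose. Laid on loosely it stays 20 mm or more too high; press it straight down with 10 to 15 N until it stops on the cradle and the jaw snaps over it. Seated, it can slide 19 mm either way.
- jaw4 (a joint): Sprung jaw of clip 4, rad: 0 closed, growing as it is pushed aside (about 0.05 as a handpiece goes past its nose); it springs back to 0 by itself, over an empty clip or a seated handpiece.
- handpiece1: Rotary engraving handpiece (up to four alike; may be absent) on the bench: dark round body 26 mm across, 124 mm long between square black bumpers 32 x 32 x 13 mm at its ends, which stop it rolling; steel nose 16 mm across, 25 mm long beyond the +x bumper. 0.18 kg, balances at its middle. Origin: on the axis midway between the bumpers (16 mm up when it lies); x along the axis to the nose.
- handpiece2: Rotary engraving handpiece (up to four alike; may be absent) on the bench: dark round body 26 mm across, 124 mm long between square black bumpers 32 x 32 x 13 mm at its ends, which stop it rolling; steel nose 16 mm across, 25 mm long beyond the +x bumper. 0.18 kg, balances at its middle. Origin: on the axis midway between the bumpers (16 mm up when it lies); x along the axis to the nose.
- handpiece3: Rotary engraving handpiece (up to four alike; may be absent) on the bench: dark round body 26 mm across, 124 mm long between square black bumpers 32 x 32 x 13 mm at its ends, which stop it rolling; steel nose 16 mm across, 25 mm long beyond the +x bumper. 0.18 kg, balances at its middle. Origin: on the axis midway between the bumpers (16 mm up when it lies); x along the axis to the nose.
- handpiece4: Rotary engraving handpiece (up to four alike; may be absent) on the bench: dark round body 26 mm across, 124 mm long between square black bumpers 32 x 32 x 13 mm at its ends, which stop it rolling; steel nose 16 mm across, 25 mm long beyond the +x bumper. 0.18 kg, balances at its middle. Origin: on the axis midway between the bumpers (16 mm up when it lies); x along the axis to the nose.
- bowl1: Small blown-glass bowl standing on the bench (bystander), 48 mm across, 45 mm tall. Origin: centre of its underside; z up.
- bowl2: Small blown-glass bowl standing on the bench (bystander), 48 mm across, 45 mm tall. Origin: centre of its underside; z up.
- bowl3: Small blown-glass bowl standing on the bench (bystander), 48 mm across, 45 mm tall. Origin: centre of its underside; z up.

How it is judged:
By the outcome, as a careful person would: the job done as asked, in the order asked, and still so for the second after the job is handed in, with the robot touching nothing.
Of handpiece1, handpiece2, handpiece3, handpiece4 only 3 to 4 are there at a start; the rules pass over those that are not, and their reading is None.
At some moment in a run one of handpiece1, handpiece2, handpiece3, handpiece4 may be knocked a few centimetres aside while the robot is not near it.
Once in a run the grip may slacken for a moment while it holds something.
It also fails if it takes over 210 s, if anything falls off the work surface, if the arm or the gripper's body presses on something with over 40 N, if the wrist force passes 120 N, or if a joint passes its speed limit or range.

ROBOT

A 7-joint arm with a two-finger parallel gripper is mounted at the origin on the work surface. World frame = base frame: x ahead of the robot, y to its left, z up, the work surface at z = 0. Lengths are in m, angles in rad, forces in N, time in s.
With the tool pointing down it reaches from about 0.425 to 0.875 m from the base axis. Payload 8.4 kg.
Tool frame: the origin (TCP) lies midway between the tips of the shut fingers; the grasp point (between the pads) lies 19 mm behind it; z points along the fingers, y is the line along which they close (so a half turn about z gives the same grasp; the last joint's range is limited). The gripper opens to 87 mm and grips with 3 to 60 N. Pads are 19 mm wide; open, the fingers measure 117 mm over their backs; the gripper's body (75 mm by 190 mm) begins 51 mm behind the grasp point.
Start: joints at [1.141, 0.333, 0.04, 1.465, -0.013, 1.343, -0.059], TCP at [0.211, -0.615, 0.223] pointing down, gripper open.
Joint ranges: [-2.58, 2.58], [-0.38, 2.09], [-1.3, 1.39], [0.25, 2.4], [-1.5, 4.64], [0.08, 2.09], [-2.65, 2.65]. Speed limits (rad/s): [2.22, 2.22, 2.79, 2.79, 3.14, 3.14, 3.14].

INTERFACE

Orientations are given as a unit quaternion [w, x, y, z].
In Python, from station import robot, eyes, ticket gives the robot as it stands. The module is installed in compiled form; this text tells all that it offers.
- The arm moves only by the shell command python3 -m crank 'ROWS'. ROWS is JSON, a list of rows, each a list of 5 numbers: the shift along the tool's x, y, z in cm, then the turn about the tool's z in rad, then the finger opening in cm, from 0 to 8.7. A call has exactly 5 rows; each row shifts and turns the commanded pose from where the row before left it, along the tool's axes as they then stand; what a row does not reach is not made up. A row lasts 1/8 s, in which the tool goes at most 62.5 mm and 10.7 degrees, less where a joint would pass 70% of its speed; a pose out of reach is approached as far as the arm can. A call is refused whole if a number of a shift passes 6.25 or a number of a turn 0.188, either way. A call with a gripper value outside its range is refused whole. The fingers move at their own pace and stop on an object; the grip force is fixed at half the most. Time passes only in rows, so rows that do not move let the fingers close, or fill a call up. It gives the time, the measured TCP pose, the force, the opening and the grip force at its end, in the units of the state.
- robot.observe(): the state, without advancing time (a new reading comes with each control period).
- eyes.read_camera(name): name is "side" or "top" or "wrist"; returns (picture, depth): 480x640x3 uint8, red, green, blue; 480x640 float32, m along the optical axis (not along the pixel's ray), 0 where there is no reading.
- eyes.camera_info(name): a dict with "fx", "fy", "cx", "cy" (pixels), "distortion" ([k1, k2, p1, p2, k3] as OpenCV has them; the pictures are not rectified), "pose" (4x4, takes a point from camera to world coordinates). Camera axes: x right, y up, looking along -z (the intrinsics and any distortion apply to the point x, -y, -z); pixel columns grow to the right and rows downward; lengths in m; the calibration is good to about 2 mm. A picture is of the moment at which its call begins: read the wrist's pose just before it. camera_info takes no time and is no camera call; for the wrist camera it gives the pose at the moment of the call.
- ticket.close_job(): hands the job in; it is judged then, once.
Trained networks look in the newest picture that a camera, given by its name, has taken for a name from the list of things; names that differ only in an ending like _2 or _b are one class to them, and where a whole thing is asked for, a point or a joint stands for the part that bears it (a point fixed in the world has none). Each returns a list of dicts, best first, with "conf" (0 to 1); they miss things now and then, are a little off and sometimes report something else, mostly with a low value. They report only what shows in the picture. A call takes as long as a camera call.
- eyes.look_for(camera, target): "centre" ([row, column] in pixels, amid what is visible of it).
- eyes.regions_of(camera, target): "mask" (480x640 bool, what is visible of it) and "centre" ([row, column] in pixels, amid what is visible of it).
- eyes.place_of(camera, target): "centre" ([row, column] in pixels: a listed point, or the origin of a listed thing).
The state is a dict: "time_s": time; "q": joint angles; "qvel": joint speeds; "joint_torque": joint torques, N m; "tool_pos": TCP position; "eef_rot": TCP orientation; "ft_force": force on the tool from outside, world axes, zero at the start; "torque": the same for the moment, N m; "finger_gap": finger opening in m; "grip_force": force on a finger pad.
Only numpy, scipy, OpenCV 4.12 (cv2) and the standard library are available. Lean on these libraries where they do the work, as an engineer would, in place of code of your own. Each camera call takes 0.05 s, during which the arm holds its last target. There are 200 camera calls.

## Working session

There is one attempt and no reset: what is moved stays moved. The work goes in short steps, Python scripts to look and compute and a shell command to move; the robot and the scene stay as the last step left them, time stands still between calls to the robot, and variables do not carry over. Pictures are saved under pics/ and viewed, at most 14 in all, crops included, and the job is handed in when it is done.

```bash
mkdir -p pics; ls; cat > h.py <<'E'
import numpy as np, cv2, json
from station import robot, eyes, ticket
def cam(n):
    i=eyes.camera_info(n); K=np.array([[i['fx'],0,i['cx']],[0,i['fy'],i['cy']],[0,0,1.]])
    return K,np.array(i['distortion'],float),np.array(i['pose'])
def rays(n,px,C=None):   # px Nx2 (row,col) -> origin, dirs with unit depth
    K,d,T=C or cam(n); p=np.array(px,float).reshape(-1,2)[:,::-1].copy()
    u=cv2.undistortPoints(p[:,None],K,d)[:,0]
    v=np.c_[u[:,0],-u[:,1],-np.ones(len(u))]
    return T[:3,3],v@T[:3,:3].T
def at_z(n,px,z,C=None):
    o,v=rays(n,px,C); return o+v*((z-o[2])/v[:,2])[:,None]
def at_d(n,px,depth,C=None):
    o,v=rays(n,px,C); p=np.round(np.array(px)).astype(int).reshape(-1,2)
    return o+v*depth[p[:,0],p[:,1]][:,None]
def shot(n,f=None):
    C=cam(n); im,de=eyes.read_camera(n)
    if f: cv2.imwrite(f'pics/{f}.png',im[:,:,::-1])
    return im,de,C
E
python3 - <<'E'
from h import *
s=robot.observe(); print(s['time_s'],s['tool_pos'],s['eef_rot'],s['q'])
for n in('top','side'):
    im,de,C=shot(n,n+'0'); print(n,C[2].round(3).tolist())
    for t in ('rack','wrist_rest','lap','tray','handpiece1','bowl1'):
        for r in eyes.place_of(n,t):
            if r['conf']<.3: continue
            z={'rack':0.0,'wrist_rest':.07,'lap':.07,'tray':0,'handpiece1':.016,'bowl1':0}[t]
            print(n,t,round(r['conf'],2),np.round(r['centre']),at_z(n,r['centre'],z,C).round(3)[0],at_d(n,r['centre'],de,C).round(3)[0])
E
```

```text
pics
0.0 [ 0.21096307 -0.61430162  0.22165115] [-8.05020633e-04  9.86352752e-01  1.64643783e-01 -1.59669444e-04] [ 1.14078161  0.33390464  0.03987677  1.46629618 -0.01346392  1.34329866
 -0.05848606]
top [[0.006, 0.998, -0.061, 0.437], [-1.0, 0.006, -0.004, -0.021], [-0.004, 0.061, 0.998, 1.374], [0.0, 0.0, 0.0, 1.0]]
top rack 0.88 [190. 319.] [0.635 0.01  0.   ] [0.622 0.008 0.088]
top wrist_rest 0.96 [187. 291.] [0.631 0.068 0.07 ] [0.623 0.065 0.122]
top wrist_rest 0.32 [185. 365.] [ 0.636 -0.09   0.07 ] [ 0.629 -0.088  0.116]
top lap 0.73 [185. 363.] [ 0.635 -0.086  0.07 ] [ 0.627 -0.083  0.125]
top tray 0.68 [250. 144.] [0.495 0.404 0.   ] [ 0.495  0.404 -0.001]
top handpiece1 0.87 [262. 465.] [ 0.473 -0.315  0.016] [ 0.472 -0.312  0.033]
top handpiece1 0.81 [228. 522.] [ 0.548 -0.443  0.016] [ 0.548 -0.441  0.024]
top handpiece1 0.76 [280. 383.] [ 0.432 -0.134  0.016] [ 0.432 -0.134  0.022]
top handpiece1 0.62 [266. 289.] [0.461 0.074 0.016] [0.461 0.073 0.029]
top bowl1 0.92 [314. 412.] [ 0.356 -0.2    0.   ] [ 0.357 -0.199  0.008]
top bowl1 0.64 [149. 453.] [ 0.731 -0.294  0.
[... 543 characters left out ...]
 0.   ] [0.504 0.4   0.005]
side handpiece1 0.87 [164. 373.] [ 0.546 -0.441  0.016] [ 0.544 -0.431  0.025]
side handpiece1 0.83 [254. 379.] [ 0.424 -0.134  0.016] [ 0.422 -0.126  0.026]
side handpiece1 0.68 [313. 332.] [0.464 0.071 0.016] [0.46  0.083 0.035]
side handpiece1 0.62 [201. 383.] [ 0.474 -0.313  0.016] [ 0.472 -0.304  0.024]
side handpiece1 0.51 [442. 248.] [0.498 0.414 0.016] [0.501 0.411 0.008]
side bowl1 0.97 [367. 366.] [0.347 0.162 0.   ] [0.342 0.181 0.034]
side bowl1 0.79 [245. 415.] [ 0.353 -0.211  0.   ] [ 0.348 -0.18   0.035]
side bowl1 0.71 [183. 293.] [ 0.728 -0.3    0.   ] [ 0.716 -0.276  0.025]
side bowl1 0.66 [202. 384.] [ 0.474 -0.326  0.   ] [ 0.468 -0.301  0.026]
```

View pics/top0.png

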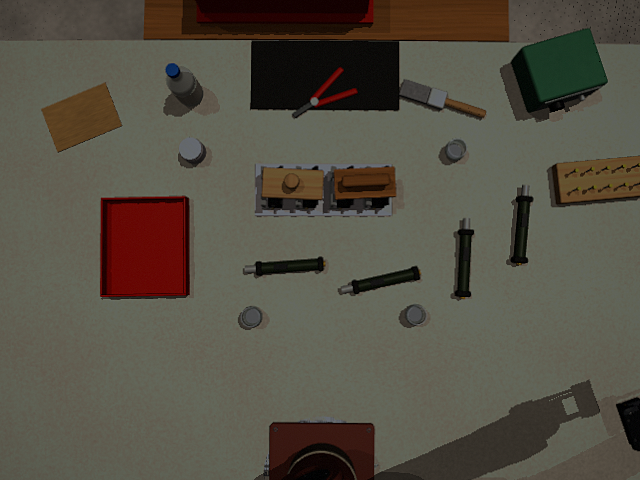

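View pics/side0.png

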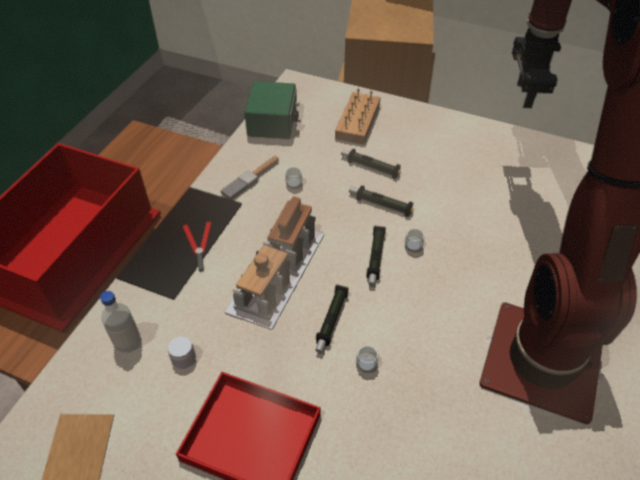

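The top view shows four handpieces below and to the right of the rack: (262,465), (228,522), (280,383) and (266,289). The wrist rest (187,291) and lap (185,363) are on the rack, the tray is at (250,144), and three bowls stand clear. The white jar at (150,190) is not a bowl. The side view agrees. I'll bring the wrist camera over the rack next.

```bash
cat >> h.py <<'E'
def yaw(s):
    w,x,y,z=s['eef_rot']; return np.arctan2(2*(x*y+w*z),1-2*(y*y+z*z))
def to(x,y,z,psi=None):   # tool-axis shifts (cm) and turn (rad) from the measured pose
    s=robot.observe(); p=np.array(s['tool_pos']); a=yaw(s); d=(np.array([x,y,z])-p)*100
    t=0 if psi is None else -((psi-a+np.pi)%(2*np.pi)-np.pi)
    sh=[d[0]*np.cos(a)+d[1]*np.sin(a), d[0]*np.sin(a)-d[1]*np.cos(a), -d[2]]
    print('shift',np.round(sh,2),'turn',round(t,3),'n',max(np.linalg.norm(d)/6.25,abs(t)/.187).round(1))
def st():
    s=robot.observe(); print('t',round(s['time_s'],2),'p',np.round(s['tool_pos'],4),'yaw',round(yaw(s),3),'F',np.round(s['ft_force'],1),'gap',round(s['finger_gap'],4),'grip',round(s['grip_force'],1),'q7',np.round(s['q'][6],2))
E
R='[3.54,-3.12,-0.87,0,8.7]'
python3 -m crank '[[3.54,-3.12,-0.87,0,8.7],[3.54,-3.12,-0.87,0,8.7],[3.54,-3.12,-0.87,0,8.7],[3.54,-3.12,-0.87,0,8.7],[3.54,-3.12,-0.87,0,8.7]]'
python3 -m crank '[[3.54,-3.12,-0.87,0,8.7],[3.54,-3.12,-0.87,0,8.7],[3.54,-3.12,-0.87,0,8.7],[3.54,-3.12,-0.87,0,8.7],[3.54,-3.12,-0.87,0,8.7]]'
python3 -m crank '[[3.54,-3.12,-0.87,0,8.7],[3.54,-3.12,-0.87,0,8.7],[3.54,-3.12,-0.87,0,8.7],[3.54,-3.12,-0.87,0,8.7],[3.54,-3.12,-0.87,0,8.7]]'
python3 -m crank '[[0,0,0,-0.177,8.7],[0,0,0,-0.177,8.7],[0,0,0,-0.177,8.7],[0,0,0,-0.177,8.7],[0,0,0,-0.177,8.7]]'
python3 -m crank '[[0,0,0,-0.177,8.7],[0,0,0,-0.177,8.7],[0,0,0,0,8.7],[0,0,0,0,8.7],[0,0,0,0,8.7]]'
python3 - <<'E'
from h import *
st(); n='wrist'
im,de,C=shot(n,'w1'); print(C[2].round(3).tolist())
for t in ('rack','wrist_rest','lap','clip1'):
  for r in eyes.place_of(n,t):
    if r['conf']<.3: continue
    z={'rack':0.0,'wrist_rest':.073,'lap':.073}.get(t,.045)
    print(t,round(r['conf'],2),np.round(r['centre']),at_z(n,r['centre'],z,C).round(4)[0],at_d(n,r['centre'],de,C).round(4)[0])
E
```

```text
time_s: 1.32
tool_pos: [0.3285, -0.4083, 0.2666]
eef_rot: [0.0, 0.986, 0.165, 0.0]
ft_force: [0.5, -0.3, 0.9]
finger_gap: 0.0872
grip_force: 0.0
time_s: 1.95
tool_pos: [0.4451, -0.2033, 0.3101]
eef_rot: [0.0, 0.986, 0.165, 0.0]
ft_force: [-0.1, -0.2, 0.9]
finger_gap: 0.0867
grip_force: 0.0
time_s: 2.58
tool_pos: [0.5619, 0.0016, 0.3536]
eef_rot: [0.0, 0.986, 0.164, 0.0]
ft_force: [0.7, -0.5, -0.7]
finger_gap: 0.0871
grip_force: 0.0
time_s: 3.2
tool_pos: [0.5613, 0.0003, 0.3532]
eef_rot: [0.0, 0.819, 0.574, 0.0]
ft_force: [-0.6, 0.4, -0.1]
finger_gap: 0.0873
grip_force: 0.0
time_s: 3.82
tool_pos: [0.5613, 0.0004, 0.3531]
eef_rot: [0.0, 0.708, 0.706, 0.0]
ft_force: [-0.6, -0.7, 0.6]
finger_gap: 0.0871
grip_force: 0.0
t 3.83 p [5.613e-01 4.000e-04 3.531e-01] yaw 1.567 F [-0.6 -0.7  0.6] gap 0.0871 grip 0.0 q7 -0.16
[[1.0, 0.003, 0.001, 0.561], [-0.003, 0.969, 0.248, 0.067], [0.0, -0.248, 0.969, 0.515], [0.0, 0.0, 0.0, 1.0]]
rack 0.64 [190. 382.] [0.6339 0.0008 0.    ] [0.6217 0.012  0.0871]
wrist_rest 0.64 [140. 398.] [0.6389 0.063  0.073 ] [0.6296 0.0635 0.1259]
lap 0.65 [276. 396.] [ 0.6423 -0.088   0.073 ] [ 0.6323 -0.0688  0.1279]
clip1 0.68 [229. 388.] [ 0.636  -0.0397  0.045 ] [0.5613 0.0673 0.5153]
```

View pics/w1.png

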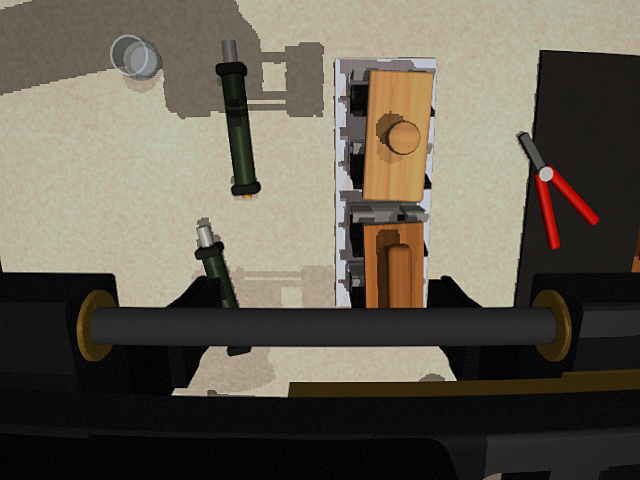

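```bash
cat >> h.py <<'E'
def cloud(n,de,C):
    r,c=np.mgrid[0:480,0:640]; px=np.c_[r.ravel(),c.ravel()]
    o,v=rays(n,px,C); d=de.ravel(); P=o+v*d[:,None]; P[d<=0]=np.nan; return P.reshape(480,640,3)
def rect(Q):
    (cx,cy),(w,h),a=cv2.minAreaRect((Q[:,:2]*1000).astype(np.float32)); 
    if w<h: w,h,a=h,w,a+90
    return np.round([cx/1000,cy/1000,w/1000,h/1000,((a+90)%180)-90],4)
E
python3 - <<'E'
from h import *
n='wrist'; im,de,C=shot(n); P=cloud(n,de,C)
def sel(x0,x1,y0,y1,z0,z1):
    m=(P[...,0]>x0)&(P[...,0]<x1)&(P[...,1]>y0)&(P[...,1]<y1)&(P[...,2]>z0)&(P[...,2]<z1)
    m=cv2.morphologyEx(m.astype(np.uint8),cv2.MORPH_OPEN,np.ones((3,3)))>0
    Q=P[m]; print(len(Q)); return Q
for nm,a in dict(knob=(.58,.70,.0,.14,.115,.14),plank=(.57,.71,-.02,.16,.075,.1),bar=(.58,.7,-.17,0,.117,.14),sole=(.57,.71,-.18,0,.075,.1),base=(.55,.72,-.2,.2,.003,.012)).items():
    Q=sel(*a); print(nm,rect(Q),'zmed',np.median(Q[:,2]).round(4),Q[:,:2].min(0).round(3),Q[:,:2].max(0).round(3))
# top camera too
n='top'; im,de,C=shot(n); P=cloud(n,de,C)
for nm,a in dict(tray=(.3,.7,.25,.6,.027,.06),).items():
    Q=sel(*a); print(nm,rect(Q),'zmed',np.median(Q[:,2]).round(4))
r=eyes.regions_of('top','tray')[0]; 
pc=np.argwhere(r['mask']); Q=at_z('top',pc,.036,C); print('tray mask',r['conf'],rect(Q))
E
```

```text
893
knob [ 6.35500e-01  6.55000e-02  3.03000e-02  3.02000e-02 -8.97219e+01] zmed 0.1246 [0.62 0.05] [0.651 0.081]
7215
plank [6.36000e-01 6.54000e-02 1.30900e-01 6.50000e-02 8.77164e+01] zmed 0.0872 [ 0.601 -0.001] [0.67  0.131]
1532
bar [ 6.37300e-01 -7.12000e-02  6.72000e-02  2.47000e-02 -8.71561e+01] zmed 0.1265 [ 0.624 -0.104] [ 0.651 -0.037]
3611
sole [ 6.37300e-01 -7.14000e-02  9.78000e-02  6.47000e-02 -8.68404e+01] zmed 0.0891 [ 0.603 -0.122] [ 0.672 -0.021]
6329
base [ 6.35300e-01  1.60000e-03  3.09900e-01  1.20300e-01 -8.96581e+01] zmed 0.0059 [ 0.574 -0.154] [0.696 0.157]
685
tray [ 0.5469  0.3937  0.3165  0.2056 -3.3775] zmed 0.0337
tray mask 0.94 [0.5047 0.3928 0.221  0.2016 1.3388]
```

The wrist view shows the wrist rest with its knob at (138,404) and the lap, half hidden, with its bar near (278,398). Depth puts the knob and plank at (0.6357, 0.0655), sizes as given. Grasping the knob.

```bash

python3 -m crank '[[1.3,1.49,3.0,0.007,8.7],[1.3,1.49,3.0,0.007,8.7],[1.3,1.49,3.0,0.007,8.7],[1.3,1.49,3.0,0.007,8.7],[1.3,1.49,3.0,0.008,8.7]]' >/dev/null
python3 -m crank '[[0,0,2.15,0,8.7],[0,0,2.15,0,8.7],[0,0,2.15,0,8.7],[0,0,2.15,0,8.7],[0,0,2.15,0,8.7]]'
python3 -m crank '[[0,0,0,0,0],[0,0,0,0,0],[0,0,0,0,0],[0,0,0,0,0],[0,0,0,0,0]]'
python3 -m crank '[[0,0,-0.5,0,0],[0,0,-2,0,0],[0,0,-4,0,0],[0,0,-4,0,0],[0,0,-4,0,0]]'
python3 -c "
from h import *
st(); to(.495,.30,.25,np.pi)"
```

```text
time_s: 5.48
tool_pos: [0.6368, 0.0642, 0.0944]
eef_rot: [0.0, 0.72, 0.694, 0.0]
ft_force: [-0.4, 0.6, -0.6]
finger_gap: 0.0864
grip_force: 0.0
time_s: 6.1
tool_pos: [0.637, 0.0642, 0.0959]
eef_rot: [0.0, 0.72, 0.694, 0.0]
ft_force: [0.4, -0.3, 0.5]
finger_gap: 0.0448
grip_force: 0.0
time_s: 6.72
tool_pos: [0.6366, 0.0644, 0.2433]
eef_rot: [0.0, 0.72, 0.694, 0.0]
ft_force: [-0.4, 0.6, -2.2]
finger_gap: 0.0311
grip_force: 30.0
t 6.72 p [0.6366 0.0644 0.2433] yaw 1.534 F [-0.4  0.6 -2.2] gap 0.0311 grip 30.0 q7 -0.37
shift [ 23.03 -15.02  -0.67] turn -1.608 n 8.6
```

```bash
python3 -c "
from h import *
im,de,C=shot('side','s2'); P=cloud('side',de,C)
cv2.imwrite('pics/s2c.png',cv2.resize(im[150:330,180:360,::-1],(540,540)))
m=(abs(P[...,0]-.636)<.06)&(abs(P[...,1]-.064)<.07)&(P[...,2]>.13)&(P[...,2]<.3)
r=eyes.regions_of('side','wrist_rest')[0]; Q=P[r['mask']]; print(r['conf'],np.nanpercentile(Q[:,2],[2,20,50,80,98]).round(3))
im,de,C=shot('wrist'); P=cloud('wrist',de,C); r=eyes.regions_of('wrist','wrist_rest')
print([(a['conf'],a['centre']) for a in r]); Q=P[r[0]['mask']]; print(np.nanpercentile(Q[:,2],[2,20,50,80,98]).round(3))
"
```

```text
0.69 [0.218 0.226 0.228 0.231 0.266]
[(0.6, [224.6, 323.4])]
[0.228 0.229 0.23  0.23  0.267]
```

View pics/s2c.png

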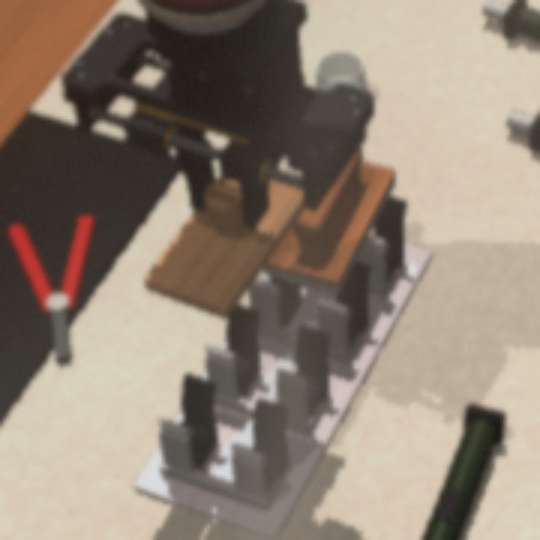

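The rest is held with the tips at the bottom of the knob's head, its plank level. On to the tray.

```bash

python3 -m crank '[[4.6,-3,-1,0,0],[4.6,-3,-1,0,0],[4.6,-3,-1,0,0],[4.6,-3,-1,0,0],[4.6,-3,-1,0,0]]' >/dev/null
python3 -m crank '[[0,0,0,-0.179,0],[0,0,0,-0.179,0],[0,0,0,-0.179,0],[0,0,0,-0.179,0],[0,0,0,-0.179,0]]' >/dev/null
python3 -m crank '[[0,0,0,-0.179,0],[0,0,0,-0.179,0],[0,0,0,-0.179,0],[0,0,0,-0.176,0],[0,0,0,0,0]]' >/dev/null
python3 - <<'E'
from h import *
st(); im,de,C=shot('wrist','w3'); P=cloud('wrist',de,C)
r=eyes.regions_of('wrist','tray')[0]; Q=P[r['mask']]; Q=Q[(Q[:,2]>.029)&(Q[:,2]<.045)]
print(r['conf'],r['mask'].sum(),len(Q),rect(Q),Q.min(0),Q.max(0))
r=eyes.regions_of('wrist','wrist_rest')[0]; Q=P[r['mask']]; print(r['conf'],len(Q),rect(Q))
E
```

```text
t 8.8 p [0.495  0.2991 0.2895] yaw 3.141 F [ 0.2  0.7 -1.7] gap 0.0317 grip 30.0 q7 0.74
0.72 23277 2433 [0.5001 0.398  0.216  0.1901 1.6144] [0.38996789 0.30068991 0.02902837] [0.60824756 0.49387288 0.03889337]
0.91 25877 [ 0.5093  0.298   0.167   0.1596 -0.5212]
```

View pics/w3.png

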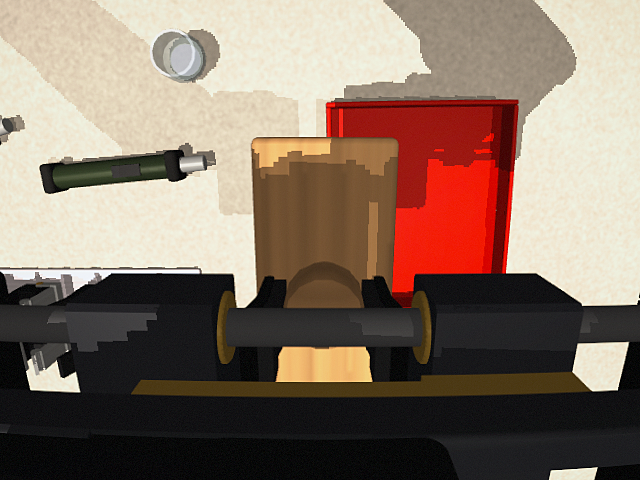

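The wrist view shows the plank held above the tray; the red rim runs from (100,330) to (100,517), and depth gives the tray's centre at about (0.500, 0.398), turned 1.6°. Lowering it into the far half.

```bash

python3 -m crank '[[-0.08,2.88,0,-0.006,0],[-0.08,2.88,0,-0.006,0],[-0.08,2.88,0,-0.006,0],[-0.08,2.88,0,-0.006,0],[-0.08,2.88,0,-0.006,0]]' >/dev/null
python3 -m crank '[[0,0,3.3,0,0],[0,0,3.3,0,0],[0,0,3.3,0,0],[0,0,3.3,0,0],[0,0,3.3,0,0]]' 
python3 -m crank '[[0,0,2.5,0,0],[0,0,2.5,0,0],[0,0,1.8,0,0],[0,0,1.4,0,0],[0,0,0.8,0,0]]'
python3 -c "
from h import *
st()"
```

```text
time_s: 10.2
tool_pos: [0.4977, 0.4434, 0.1243]
eef_rot: [-0.0, -0.014, 1.0, -0.0]
ft_force: [1.3, 0.1, -2.2]
finger_gap: 0.0309
grip_force: 30.0
time_s: 10.82
tool_pos: [0.4979, 0.4433, 0.0367]
eef_rot: [0.0, -0.015, 1.0, -0.001]
ft_force: [-6.6, -16.1, 37.3]
finger_gap: 0.0316
grip_force: 30.0
t 10.82 p [0.4979 0.4433 0.0367] yaw -3.112 F [ -6.6 -16.1  37.3] gap 0.0316 grip 30.0 q7 0.41
```

```bash

python3 -m crank '[[0,0,-0.15,0,0],[0,0,0,0,0],[0,0,0,0,0],[0,0,0,0,8.7],[0,0,0,0,8.7]]'
python3 -m crank '[[0,0,0,0,8.7],[0,0,0,0,8.7],[0,0,0,0,8.7],[0,0,0,0,8.7],[0,0,0,0,8.7]]' 
python3 -m crank '[[0,0,-2.5,0,8.7],[0,0,-5,0,8.7],[0,0,-5,0,8.7],[0,0,-5,0,8.7],[0,0,-5,0,8.7]]' >/dev/null
python3 - <<'E'
from h import *
st(); im,de,C=shot('wrist','w4'); P=cloud('wrist',de,C)
r=eyes.regions_of('wrist','wrist_rest')[0]; Q=P[r['mask']]; print(r['conf'],len(Q),np.nanpercentile(Q[:,2],[2,20,50,80,98]).round(4))
Q=Q[abs(Q[:,2]-.019)<.006]; print(rect(Q))
r=eyes.regions_of('wrist','tray')[0]; Q=P[r['mask']]; Q=Q[(Q[:,2]>.029)&(Q[:,2]<.042)]
print(r['conf'],rect(Q),Q.min(0),Q.max(0))
to(.637,-.085,.24,np.pi/2)
E
```

```text
time_s: 11.45
tool_pos: [0.4978, 0.4438, 0.0373]
eef_rot: [0.0, -0.015, 1.0, 0.0]
ft_force: [-0.5, 0.3, -0.4]
finger_gap: 0.0442
grip_force: 0.0
time_s: 12.08
tool_pos: [0.4977, 0.4436, 0.0371]
eef_rot: [0.0, -0.015, 1.0, 0.0]
ft_force: [0.4, -0.3, 0.2]
finger_gap: 0.0853
grip_force: 0.0
t 12.7 p [0.4972 0.4438 0.266 ] yaw -3.111 F [ 0.4  0.5 -0.1] gap 0.087 grip 0.0 q7 0.52
0.65 8063 [0.0169 0.0183 0.0191 0.02   0.0572]
[0.4949 0.4427 0.1294 0.064  1.7827]
0.68 [0.4969 0.3977 0.2098 0.1905 1.434 ] [0.39075759 0.30054307 0.02900777] [0.59952757 0.49544549 0.03918694]
shift [-12.29 -53.43   2.72] turn 1.602 n 8.8
```

```bash

python3 -m crank '[[-0.85,-6.07,-0.35,0,8.7],[-0.85,-6.07,-0.35,0,8.7],[-0.85,-6.07,-0.35,0,8.7],[-0.85,-6.07,-0.35,0,8.7],[-0.85,-6.07,-0.35,0,8.7]]' >/dev/null
python3 -m crank '[[-0.85,-6.07,-0.35,0,8.7],[-0.85,-6.07,-0.35,0,8.7],[-0.85,-6.07,-0.35,0,8.7],[-0.85,-6.07,-0.35,0,8.7],[-0.85,-6.07,-0.35,0,8.7]]' >/dev/null
python3 -m crank '[[0,0,0,0.178,8.7],[0,0,0,0.178,8.7],[0,0,0,0.178,8.7],[0,0,0,0.178,8.7],[0,0,0,0.178,8.7]]' >/dev/null
python3 -m crank '[[0,0,0,0.178,8.7],[0,0,0,0.178,8.7],[0,0,0,0.178,8.7],[0,0,0,0.178,8.7],[0,0,0,0,8.7]]' >/dev/null
python3 - <<'E'
from h import *
st(); im,de,C=shot('wrist','w5'); P=cloud('wrist',de,C)
r=eyes.regions_of('wrist','lap')[0]; print(r['conf'],r['centre'])
m=(abs(P[...,0]-.637)<.07)&(abs(P[...,1]+.086)<.08)
Q=P[m&(abs(P[...,2]-.089)<.006)]; print('sole',len(Q),rect(Q),np.median(Q[:,2]))
Q=P[m&(abs(P[...,2]-.127)<.006)]; b=rect(Q); print('bar',len(Q),b,np.median(Q[:,2]))
m=(abs(P[...,0]-.637)<.09)&(abs(P[...,1])<.22); Q=P[m&(abs(P[...,2]-.006)<.004)];print('base',rect(Q))
to(b[0],b[1],.097,np.radians(b[4]%180))
E
```

```text
t 15.35 p [ 0.6006 -0.1601  0.2972] yaw 1.571 F [0.2 0.1 0.4] gap 0.0867 grip 0.0 q7 0.05
0.59 [126.9, 369.1]
sole 7229 [ 6.38200e-01 -8.82000e-02  1.30300e-01  6.47000e-02 -8.69297e+01] 0.08926525361484106
bar 3776 [ 6.38100e-01 -8.81000e-02  9.98000e-02  2.43000e-02 -8.70402e+01] 0.12673936920477538
base [ 6.37400e-01 -8.73000e-02  2.60900e-01  1.79800e-01 -8.98023e+01]
shift [ 7.21  3.76 20.01] turn -0.048 n 3.5
```

```bash

python3 -m crank '[[1.44,0.75,2,0,8.7],[1.44,0.75,2,0,8.7],[1.44,0.75,2,0,8.7],[1.44,0.75,2,0,8.7],[1.45,0.76,2,-0.048,8.7]]' >/dev/null
python3 -m crank '[[0,0,2,0,8.7],[0,0,2,0,8.7],[0,0,2,0,8.7],[0,0,2,0,8.7],[0,0,2,0,8.7]]'
python3 -m crank '[[0,0,0,0,0],[0,0,0,0,0],[0,0,0,0,0],[0,0,0,0,0],[0,0,0,0,0]]' >/dev/null
python3 -m crank '[[0,0,0,0,0],[0,0,0,0,0],[0,0,0,0,0],[0,0,0,0,0],[0,0,0,0,0]]'
python3 -m crank '[[0,0,-1,0,0],[0,0,-4,0,0],[0,0,-4,0,0],[0,0,-4,0,0],[0,0,-4,0,0]]'
python3 -c "
from h import *
st(); to(.501,.353,.255,np.pi+.03)"
```

```text
time_s: 16.7
tool_pos: [0.6385, -0.0889, 0.0958]
eef_rot: [0.0, 0.691, 0.723, -0.0]
ft_force: [-0.6, -0.6, 0.0]
finger_gap: 0.0871
grip_force: 0.0
time_s: 17.95
tool_pos: [0.6386, -0.0885, 0.0971]
eef_rot: [0.0, 0.69, 0.723, 0.0]
ft_force: [0.0, 0.2, 0.6]
finger_gap: 0.0235
grip_force: 30.0
time_s: 18.58
tool_pos: [0.6382, -0.0883, 0.2687]
eef_rot: [-0.0, 0.69, 0.724, -0.0]
ft_force: [0.3, -0.9, -3.0]
finger_gap: 0.0237
grip_force: 30.0
t 18.57 p [ 0.6382 -0.0883  0.2687] yaw 1.618 F [ 0.3 -0.9 -3. ] gap 0.0237 grip 30.0 q7 -0.05
shift [ 44.73 -11.62   1.37] turn -1.554 n 8.3
```

```bash

python3 -m crank '[[5.59,-1.45,0,0,0],[5.59,-1.45,0,0,0],[5.59,-1.45,0,0,0],[5.59,-1.45,0,0,0],[5.59,-1.45,0,0,0]]' >/dev/null
python3 -m crank '[[5.59,-1.45,0,0,0],[5.59,-1.45,0,0,0],[5.59,-1.45,0,0,0],[0,0,0,-0.173,0],[0,0,0,-0.173,0]]' >/dev/null
python3 -m crank '[[0,0,0,-0.173,0],[0,0,0,-0.173,0],[0,0,0,-0.173,0],[0,0,0,-0.173,0],[0,0,0,-0.173,0]]' >/dev/null
python3 -m crank '[[0,0,0,-0.173,0],[0,0,0,-0.173,0],[0,0,0,0,0],[0,0,0,0,0],[0,0,0,0,0]]'
python3 - <<'E'
from h import *
st(); im,de,C=shot('wrist','w6'); P=cloud('wrist',de,C)
r=eyes.regions_of('wrist','lap')[0]; Q=P[r['mask']]; print(r['conf'],np.nanpercentile(Q[:,2],[2,20,50,80,98]).round(4))
to(.500,.353,.033,np.pi+.03)
E
```

```text
time_s: 21.08
tool_pos: [0.5017, 0.3528, 0.2672]
eef_rot: [0.0, -0.015, 1.0, -0.0]
ft_force: [-0.8, 0.2, -3.2]
finger_gap: 0.0238
grip_force: 30.0
t 21.07 p [0.5017 0.3528 0.2672] yaw -3.111 F [-0.8  0.2 -3.2] gap 0.0238 grip 30.0 q7 0.6
0.65 [0.2581 0.2591 0.26   0.2968 0.2982]
shift [ 0.17  0.03 23.42] turn 0.002 n 3.7
```

```bash

python3 -m crank '[[0.03,0,4,0,0],[0.03,0,4,0,0],[0.03,0,4,0,0],[0.03,0,3,0,0],[0.03,0,3,0,0]]' >/dev/null
python3 -m crank '[[0,0,2.5,0,0],[0,0,1.7,0,0],[0,0,0.8,0,0],[0,0,0.4,0,0],[0,0,0.2,0,0]]'
python3 -m crank '[[0,0,0,0,8.7],[0,0,0,0,8.7],[0,0,0,0,8.7],[0,0,0,0,8.7],[0,0,0,0,8.7]]'
python3 -m crank '[[0,0,0,0,8.7],[0,0,0,0,8.7],[0,0,0,0,8.7],[0,0,0,0,8.7],[0,0,0,0,8.7]]' 
python3 -m crank '[[0,0,-2.5,0,8.7],[0,0,-5,0,8.7],[0,0,-5,0,8.7],[0,0,-5,0,8.7],[0,0,-5,0,8.7]]' >/dev/null
python3 - <<'E'
from h import *
st(); im,de,C=shot('wrist','w7'); P=cloud('wrist',de,C)
r=eyes.regions_of('wrist','lap')[0]; Q=P[r['mask']]; print(r['conf'],np.nanpercentile(Q[:,2],[2,20,50,80,98]).round(4))
Q=Q[abs(Q[:,2]-.021)<.005]; print(rect(Q))
n='top'; im,de,C=shot(n,'top7'); P=cloud(n,de,C)
for r in eyes.regions_of(n,'handpiece1'):
    if r['conf']>.3:
        Q=P[r['mask']]; Q=Q[Q[:,2]<.06]; print('hp',round(r['conf'],2),np.round(r['centre']),rect(Q))
E
```

```text
time_s: 22.42
tool_pos: [0.5005, 0.3531, 0.0316]
eef_rot: [0.0, -0.017, 1.0, 0.0]
ft_force: [-0.0, 0.2, -3.1]
finger_gap: 0.0237
grip_force: 30.0
time_s: 23.05
tool_pos: [0.5003, 0.3528, 0.0312]
eef_rot: [0.0, -0.017, 1.0, 0.0]
ft_force: [0.2, 0.9, 0.2]
finger_gap: 0.0659
grip_force: 0.0
time_s: 23.68
tool_pos: [0.4997, 0.3604, 0.0321]
eef_rot: [0.001, -0.019, 1.0, 0.007]
ft_force: [5.7, 23.9, -16.5]
finger_gap: 0.0868
grip_force: 11.8
t 24.3 p [0.5001 0.3524 0.2581] yaw -3.109 F [0.4 0.6 0.5] gap 0.0868 grip 0.0 q7 0.6
0.86 [0.0194 0.0205 0.0215 0.058  0.0599]
[0.4994 0.3521 0.1295 0.0643 2.1727]
hp 0.86 [257. 462.] [ 0.4814 -0.3138  0.1788  0.0386 -1.71  ]
hp 0.79 [227. 523.] [ 0.5597 -0.4435  0.1837  0.0326 -5.8775]
hp 0.67 [265. 288.] [ 4.6290e-01  8.3900e-02  1.7840e-01  3.2400e-02 -8.5706e+01]
hp 0.62 [281. 383.] [ 4.32500e-01 -1.29800e-01  1.79900e-01  3.34000e-02 -7.88339e+01]
```

View pics/top7.png

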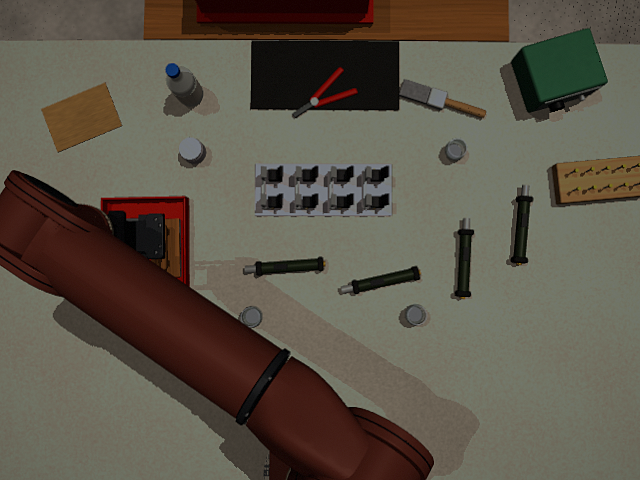

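The top view shows the rack empty and all four handpieces and bowls in place; the arm hides the tray. The lap lies flat at (0.499, 0.352). I'll view the rack and the nearest handpiece from the wrist.

```bash
cat >> h.py <<'E'
def hps(n,de,C,lim=.3):
    P=cloud(n,de,C); po=[r['centre'] for r in eyes.place_of(n,'handpiece1') if r['conf']>.2]
    out=[]
    for r in eyes.regions_of(n,'handpiece1'):
        if r['conf']<lim: continue
        Q=P[r['mask']]; Q=Q[(Q[:,2]>.010)&(Q[:,2]<.045)]
        if len(Q)<50: continue
        b=rect(Q); a=np.radians(b[4]); u=np.array([np.cos(a),np.sin(a)]); c=b[:2]
        s=(Q[:,:2]-c)@u; w=np.array([np.ptp((Q[(s>k-.012)&(s<k),:2]-c)@[-u[1],u[0]]) if ((s>k-.012)&(s<k)).sum()>3 else 0 for k in (s.min()+.014,s.max()-.002)])
        if w[0]<w[1]: u=-u
        o=c-.0125*u; print('hp',round(r['conf'],2),'px',np.round(r['centre']),'origin',o.round(4),'nose dir deg',np.degrees(np.arctan2(u[1],u[0])).round(1),'LxW',b[2:4],'endw',w.round(3)); out.append((o,u))
    for c in po: print('  place_of',at_z(n,c,.016,C)[0,:2].round(4))
    return out
E
python3 -m crank '[[-0.64,-5.89,-1.67,0,8.7],[-0.64,-5.89,-1.67,0,8.7],[-0.64,-5.89,-1.67,0,8.7],[-0.64,-5.89,-1.67,0,8.7],[-0.64,-5.89,-1.67,0,8.7]]' >/dev/null
python3 -m crank '[[-0.64,-5.89,-1.67,0,8.7],[0,0,0,0.178,8.7],[0,0,0,0.178,8.7],[0,0,0,0.178,8.7],[0,0,0,0.178,8.7]]' >/dev/null
python3 -m crank '[[0,0,0,0.178,8.7],[0,0,0,0.178,8.7],[0,0,0,0.178,8.7],[0,0,0,0.178,8.7],[0,0,0,0.178,8.7]]' >/dev/null
python3 - <<'E'
from h import *
st(); im,de,C=shot('wrist','w8'); hps('wrist',de,C); P=cloud('wrist',de,C)
m=(abs(P[...,0]-.637)<.09)&(abs(P[...,1])<.22); Q=P[m&(abs(P[...,2]-.006)<.004)];print('base',rect(Q))
Q=P[m&(P[...,2]>.064)&(P[...,2]<.08)]; h,e=np.histogram(Q[:,1],np.arange(-.16,.16,.004)); print([(round(float(a),3),int(b)) for a,b in zip(e,h) if b])
print(np.percentile(Q[:,0],[1,25,75,99]).round(4))
for r in eyes.place_of('wrist','clip1'): print(r['conf'],at_z('wrist',r['centre'],.045,C).round(4))
E
```

```text
t 26.38 p [5.497e-01 3.000e-04 3.546e-01] yaw 1.566 F [-0.6  0.5  0.3] gap 0.0869 grip 0.0 q7 -0.2
hp 0.98 px [271. 225.] origin [ 0.4336 -0.14  ] nose dir deg 103.0 LxW [0.1793 0.0316] endw [0.015 0.031]
hp 0.79 px [119. 248.] origin [0.4619 0.072 ] nose dir deg 94.0 LxW [0.1787 0.0325] endw [0.017 0.032]
hp 0.5 px [267. 390.] origin [ 0.6201 -0.0947] nose dir deg 14.3 LxW [0.0935 0.0261] endw [0.025 0.007]
  place_of [ 0.4335 -0.1405]
  place_of [0.4646 0.0737]
  place_of [ 0.6412 -0.0474]
base [6.36900e-01 3.19000e-02 3.74800e-01 1.78900e-01 8.99316e+01]
[(-0.104, 1), (-0.1, 67), (-0.096, 136), (-0.092, 7), (-0.068, 24), (-0.064, 135), (-0.06, 230), (-0.056, 30), (-0.028, 4), (-0.024, 114), (-0.02, 157), (-0.016, 2), (0.008, 54), (0.012, 141), (0.016, 204), (0.02, 2), (0.048, 38), (0.052, 142), (0.056, 187), (0.06, 1), (0.084, 41), (0.088, 197), (0.092, 153), (0.096, 2), (0.124, 47), (0.128, 212), (0.132, 169)]
[0.593  0.6043 0.6638 0.6761]
0.83 [[ 0.6418 -0.0408  0.045 ]]
0.79 [[ 0.633  -0.1152  0.045 ]]
0.76 [[0.6355 0.1157 0.045 ]]
0.7 [[0.6345 0.0392 0.045 ]]
```

View pics/w8.png

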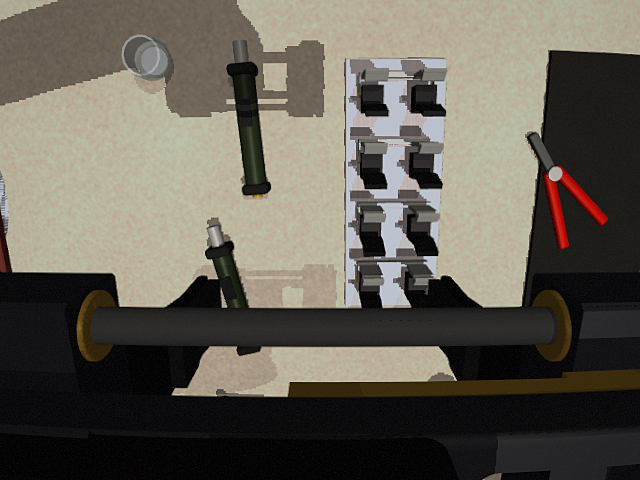

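The wrist view shows the empty rack with its four clips at rows 75–280, handpiece A at (119,248) nose up, and B at (271,225). Clip centres come out at x=0.635 and y=0.116, 0.040, -0.036 and -0.112. Grasping A.

```bash

python3 -m crank '[[1.43,-1.76,3.5,0,8.7],[1.43,-1.76,3.5,0,8.7],[1.43,-1.76,3.5,0,8.7],[1.43,-1.76,3.5,0,8.7],[1.43,-1.76,3.5,-0.075,8.7]]' >/dev/null
python3 -m crank '[[0,0,4,0,8.7],[0,0,4,0,8.7],[0,0,4,0,8.7],[0,0,3.5,0,8.7],[0,0,2.1,0,8.7]]'
python3 -m crank '[[0,0,0,0,0],[0,0,0,0,0],[0,0,0,0,0],[0,0,0,0,0],[0,0,0,0,0]]' >/dev/null
python3 -m crank '[[0,0,0,0,0],[0,0,0,0,0],[0,0,0,0,0],[0,0,0,0,0],[0,0,0,0,0]]'
python3 -m crank '[[0,0,-1,0,0],[0,0,-3,0,0],[0,0,-4,0,0],[0,0,-4,0,0],[0,0,-4,0,0]]'
python3 -c "
from h import *
st(); to(.635,.1156,.16,np.pi)
s=robot.observe(); 
im,de,C=shot('wrist'); P=cloud('wrist',de,C)
for r in eyes.regions_of('wrist','handpiece1')[:2]:
    Q=P[r['mask']]; print(r['conf'],r['centre'],rect(Q),np.nanpercentile(Q[:,2],[5,50,95]).round(3))
"
```

```text
time_s: 27.82
tool_pos: [0.4609, 0.0721, 0.0032]
eef_rot: [-0.001, 0.678, 0.735, -0.001]
ft_force: [-1.1, -0.1, 1.1]
finger_gap: 0.0869
grip_force: 0.0
time_s: 29.08
tool_pos: [0.4622, 0.0721, 0.0053]
eef_rot: [-0.0, 0.679, 0.734, -0.0]
ft_force: [-0.2, -0.1, 1.6]
finger_gap: 0.025
grip_force: 30.0
time_s: 29.7
tool_pos: [0.4618, 0.0725, 0.1669]
eef_rot: [-0.0, 0.679, 0.734, 0.0]
ft_force: [1.2, -0.1, -2.2]
finger_gap: 0.0252
grip_force: 30.0
t 29.7 p [0.4618 0.0725 0.1669] yaw 1.648 F [ 1.2 -0.1 -2.2] gap 0.0252 grip 30.0 q7 -0.22
shift [ 2.96 17.6   0.69] turn -1.493 n 8.0
0.76 [188.4, 325.5] [4.43100e-01 7.55000e-02 2.87300e-01 6.72000e-02 7.72105e+01] [0.182 0.189 0.193]
```

```bash

python3 -m crank '[[0,0,0,-0.1866,0],[0,0,0,-0.1866,0],[0,0,0,-0.1866,0],[0,0,0,-0.1866,0],[0,0,0,-0.1866,0]]' >/dev/null
python3 -m crank '[[0,0,0,-0.1866,0],[0,0,0,-0.1866,0],[0,0,0,-0.1866,0],[0,0,0,0,0],[-3,0.8,0,0,0]]' >/dev/null
python3 -m crank '[[-4.8,1.17,0.6,0,0],[-4.8,1.17,0.6,0,0],[-4.7,1.17,0.6,0,0],[0,0,0,0,0],[0,0,0,0,0]]'
python3 - <<'E'
from h import *
st(); to(.635,.1156,.034,np.pi)
im,de,C=shot('wrist','w9'); P=cloud('wrist',de,C)
for r in eyes.regions_of('wrist','handpiece1')[:2]:
    Q=P[r['mask']]; Q=Q[Q[:,2]>.1]; print(r['conf'],r['centre'],len(Q))
    if len(Q)>9: print(rect(Q),np.nanpercentile(Q[:,2],[5,50,95]).round(3))
E
```

```text
time_s: 31.68
tool_pos: [0.6344, 0.1156, 0.1467]
eef_rot: [-0.001, 0.002, 1.0, 0.0]
ft_force: [-0.7, -0.4, -2.0]
finger_gap: 0.0252
grip_force: 30.0
t 31.68 p [0.6344 0.1156 0.1467] yaw 3.139 F [-0.7 -0.4 -2. ] gap 0.0252 grip 30.0 q7 0.97
shift [-0.06  0.   11.27] turn -0.003 n 1.8
0.92 [185.9, 325.8] 20674
[ 0.5972  0.1137  0.1317  0.0321 -1.9841] [0.162 0.169 0.173]
```

View pics/w9.png

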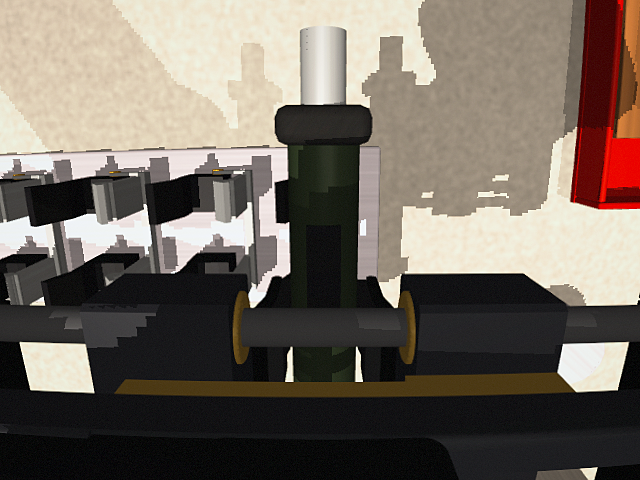

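A hangs level and centred over the end clip. The picture shows the body at column 323 and the nose towards the robot. Lowering, then pressing.

```bash

python3 -m crank '[[-0.06,0,3,0,0],[0,0,3,0,0],[0,0,2.2,0,0],[0,0,0.4,0,0],[0,0,0,0,0]]'
python3 -m crank '[[0,0,0.4,0,0],[0,0,0.4,0,0],[0,0,0.4,0,0],[0,0,0,0,0],[0,0,0,0,0]]'
python3 -m crank '[[0,0,0.4,0,0],[0,0,0.3,0,0],[0,0,0.3,0,0],[0,0,0,0,0],[0,0,0,0,0]]'
```

```text
time_s: 32.4
tool_pos: [0.6361, 0.1151, 0.0621]
eef_rot: [0.0, 0.001, 1.0, 0.0]
ft_force: [0.7, -0.4, -0.6]
finger_gap: 0.0253
grip_force: 30.0
time_s: 33.02
tool_pos: [0.6373, 0.112, 0.0501]
eef_rot: [0.001, 0.002, 1.0, -0.002]
ft_force: [1.2, -7.2, 3.5]
finger_gap: 0.0252
grip_force: 30.0
time_s: 33.65
tool_pos: [0.6378, 0.1146, 0.0414]
eef_rot: [0.002, 0.001, 1.0, -0.0]
ft_force: [0.9, -2.6, 7.7]
finger_gap: 0.0249
grip_force: 30.0
```

```bash

python3 -m crank '[[0,0,0.3,0,0],[0,0,0.3,0,0],[0,0,0.2,0,0],[0,0,0,0,0],[0,0,0,0,0]]'
python3 -m crank '[[0,0,0.1,0,0],[0,0,0.1,0,0],[0,0,0.1,0,0],[0,0,0,0,0],[0,0,0,0,0]]'
```

```text
time_s: 34.28
tool_pos: [0.6372, 0.1154, 0.0342]
eef_rot: [0.002, 0.001, 1.0, -0.0]
ft_force: [-4.0, -3.1, 19.1]
finger_gap: 0.0249
grip_force: 30.0
time_s: 34.9
tool_pos: [0.6376, 0.1154, 0.0336]
eef_rot: [0.002, 0.001, 1.0, -0.001]
ft_force: [-13.8, -7.0, 41.0]
finger_gap: 0.0253
grip_force: 30.0
```

```bash

python3 -m crank '[[0,0,-0.25,0,0],[0,0,0,0,5],[0,0,0,0,5],[0,0,0,0,5],[0,0,0,0,5]]'
python3 -m crank '[[0,0,0,0,5],[0,0,-3,0,5],[0,0,-5,0,5],[0,0,-5,0,5],[0,0,-5,0,5]]' >/dev/null
python3 -m crank '[[2,-2,-5,0,8.7],[4,-3,-3,0,8.7],[0,0,0,0,8.7],[0,0,0,0,8.7],[0,0,0,0,8.7]]' >/dev/null
python3 - <<'E'
from h import *
st(); im,de,C=shot('wrist','w10'); P=cloud('wrist',de,C)
for r in eyes.regions_of('wrist','handpiece1')[:5]:
    Q=P[r['mask']]; print(round(r['conf'],2),r['centre'],rect(Q),np.nanpercentile(Q[:,2],[5,50,95]).round(3))
m=(abs(P[...,0]-.637)<.05)&(abs(P[...,1]-.115)<.008); Q=P[m]; print('z in clip4 along x:',[(x,np.nanmax(Q[abs(Q[:,0]-x)<.004][:,2],initial=0).round(4)) for x in (.6,.61,.62,.63,.64,.65,.66,.67)])
to(.50,-.20,.33,1.7)
E
```

```text
time_s: 35.52
tool_pos: [0.6356, 0.1151, 0.0304]
eef_rot: [-0.0, 0.0, 1.0, 0.0]
ft_force: [0.7, 0.0, 0.4]
finger_gap: 0.0489
grip_force: 0.0
t 36.77 p [0.5757 0.066  0.2898] yaw -3.141 F [-0.4 -0.5  0.3] gap 0.0854 grip 0.0 q7 1.15
0.89 [236.7, 376.2] [nan nan  0.  0.  0.] [0.049 0.056 0.061]
0.58 [62.0, 129.3] [ 4.28400e-01 -1.33900e-01  1.88900e-01  3.09000e-02 -7.38096e+01] [0.017 0.027 0.032]
z in clip4 along x: [(0.6, np.float64(0.365)), (0.61, np.float64(0.0613)), (0.62, np.float64(0.0611)), (0.63, np.float64(0.0604)), (0.64, np.float64(0.059)), (0.65, np.float64(0.0592)), (0.66, np.float64(0.06)), (0.67, np.float64(0.0596))]
shift [  7.59 -26.61  -4.02] turn 1.442 n 7.7
```

View pics/w10.png

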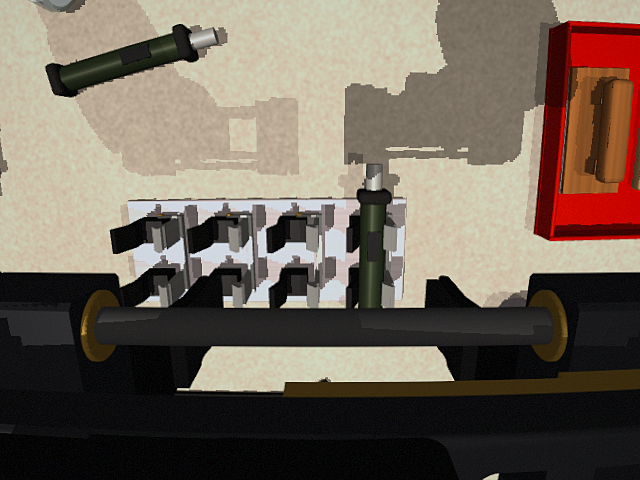

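Clip 4 holds A; the body runs down column 372 at the seated height (top 0.058–0.060), and B is at (60,130). Now a fresh look at B.

```bash

python3 -m crank '[[1.52,-5.32,-0.8,0,8.7],[1.52,-5.32,-0.8,0,8.7],[1.52,-5.32,-0.8,0,8.7],[1.52,-5.32,-0.8,0,8.7],[1.52,-5.32,-0.8,0,8.7]]' >/dev/null
python3 -m crank '[[0,0,0,0.168,8.7],[0,0,0,0.168,8.7],[0,0,0,0.168,8.7],[0,0,0,0.168,8.7],[0,0,0,0.168,8.7]]' >/dev/null
python3 -m crank '[[0,0,0,0.168,8.7],[0,0,0,0.168,8.7],[0,0,0,0.168,8.7],[0,0,0,0,8.7],[0,0,0,0,8.7]]' >/dev/null
python3 - <<'E'
from h import *
st(); im,de,C=shot('wrist','w11'); 
for o,u in hps('wrist',de,C): to(o[0],o[1],.0035,np.arctan2(u[1],u[0]))
E
```

```text
t 38.75 p [ 0.4997 -0.2004  0.3305] yaw 1.801 F [-0.2 -0.4  0.2] gap 0.0872 grip 0.0 q7 0.44
hp 0.94 px [373. 284.] origin [ 0.5082 -0.4331] nose dir deg 2.4 LxW [0.1025 0.0303] endw [0.03  0.003]
hp 0.64 px [280. 281.] origin [ 0.4692 -0.3127] nose dir deg -3.2 LxW [0.1783 0.0314] endw [0.031 0.014]
hp 0.61 px [117. 276.] origin [ 0.4329 -0.1403] nose dir deg 103.3 LxW [0.1783 0.0328] endw [0.015 0.032]
  place_of [ 0.4672 -0.3165]
  place_of [ 0.5505 -0.4473]
  place_of [ 0.4294 -0.139 ]
shift [-22.84  -4.41  32.72] turn 1.758 n 9.4
shift [-10.22  -5.49  32.72] turn 1.855 n 9.9
shift [ 7.39 -5.13 32.72] turn -0.004 n 5.4
```

```bash

python3 -m crank '[[1.48,-1.03,3.2,0,8.7],[1.48,-1.03,3.2,0,8.7],[1.48,-1.03,3.2,0,8.7],[1.48,-1.03,3.2,0,8.7],[1.47,-1.01,3.2,0,8.7]]' >/dev/null
python3 -m crank '[[0,0,4,0,8.7],[0,0,4,0,8.7],[0,0,4,0,8.7],[0,0,3,0,8.7],[0,0,1.7,0,8.7]]'
python3 -m crank '[[0,0,0,0,0],[0,0,0,0,0],[0,0,0,0,0],[0,0,0,0,0],[0,0,0,0,0]]' >/dev/null
python3 -m crank '[[0,0,0,0,0],[0,0,0,0,0],[0,0,0,0,0],[0,0,0,0,0],[0,0,0,0,0]]'
python3 -m crank '[[0,0,-1,0,0],[0,0,-3,0,0],[0,0,-4,0,0],[0,0,-4,0,0],[0,0,-4,0,0]]'
python3 -m crank '[[0,0,0,-0.1675,0],[0,0,0,-0.1675,0],[0,0,0,-0.1675,0],[0,0,0,-0.1675,0],[0,0,0,-0.1675,0]]' >/dev/null
python3 -m crank '[[0,0,0,-0.1675,0],[0,0,0,-0.1675,0],[0,0,0,-0.1675,0],[0,0,0,0,0],[0,0,0,0,0]]'
python3 -c "
from h import *
st(); to(.635,.0396,.13,np.pi)"
```

```text
time_s: 40.15
tool_pos: [0.4324, -0.1399, 0.0025]
eef_rot: [-0.001, 0.623, 0.783, 0.0]
ft_force: [0.1, 0.3, 0.7]
finger_gap: 0.0871
grip_force: 0.0
time_s: 41.4
tool_pos: [0.433, -0.1403, 0.0038]
eef_rot: [0.0, 0.623, 0.782, 0.0]
ft_force: [-0.8, -0.4, 1.7]
finger_gap: 0.0253
grip_force: 30.0
time_s: 42.02
tool_pos: [0.4327, -0.1398, 0.1654]
eef_rot: [-0.0, 0.623, 0.782, -0.0]
ft_force: [-0.2, -0.7, -2.2]
finger_gap: 0.0252
grip_force: 30.0
time_s: 43.28
tool_pos: [0.4329, -0.1401, 0.1639]
eef_rot: [-0.0, 0.004, 1.0, -0.0]
ft_force: [0.1, -0.3, -2.1]
finger_gap: 0.0254
grip_force: 30.0
t 43.27 p [ 0.4329 -0.1401  0.1639] yaw 3.133 F [ 0.1 -0.3 -2.1] gap 0.0254 grip 30.0 q7 1.77
shift [-20.06  18.14   3.39] turn -0.009 n 4.4
```

```bash

python3 -m crank '[[-4.01,3.63,0.4,-0.002,0],[-4.01,3.63,0.4,-0.002,0],[-4.01,3.63,0.4,-0.002,0],[-4.01,3.63,0.4,-0.002,0],[-4.01,3.63,0.4,-0.001,0]]' >/dev/null
python3 -m crank '[[0,0,0,0,0],[0,0,0,0,0],[0,0,0,0,0],[0,0,0,0,0],[0,0,0,0,0]]'
python3 - <<'E'
from h import *
st(); to(.635,.0396,.033,np.pi)
im,de,C=shot('wrist','w12'); P=cloud('wrist',de,C)
for r in eyes.regions_of('wrist','handpiece1')[:3]:
    Q=P[r['mask']]; Q=Q[Q[:,2]>.1]
    if len(Q)>9: print(r['conf'],r['centre'],rect(Q),np.nanpercentile(Q[:,2],[5,50,95]).round(3))
E
```

```text
time_s: 44.52
tool_pos: [0.6336, 0.0401, 0.1441]
eef_rot: [0.0, -0.001, 1.0, -0.0]
ft_force: [-0.1, -0.6, -1.8]
finger_gap: 0.0254
grip_force: 30.0
t 44.52 p [0.6336 0.0401 0.1441] yaw -3.139 F [-0.1 -0.6 -1.8] gap 0.0254 grip 30.0 q7 1.11
shift [-0.14 -0.05 11.11] turn 0.003 n 1.8
0.57 [188.9, 322.5] [0.5964 0.0403 0.1312 0.0318 1.9526] [0.161 0.168 0.172]
```

```bash

python3 -m crank '[[-0.14,-0.05,3,0,0],[0,0,3,0,0],[0,0,2,0,0],[0,0,0.4,0,0],[0,0,0,0,0]]'
python3 -m crank '[[0,0,0.4,0,0],[0,0,0.4,0,0],[0,0,0.4,0,0],[0,0,0.4,0,0],[0,0,0,0,0]]'
python3 -m crank '[[0,0,0.3,0,0],[0,0,0.3,0,0],[0,0,0.2,0,0],[0,0,0,0,0],[0,0,0,0,0]]'
```

```text
time_s: 45.25
tool_pos: [0.6354, 0.0408, 0.0604]
eef_rot: [0.0, -0.002, 1.0, 0.0]
ft_force: [1.3, -0.4, -1.5]
finger_gap: 0.0248
grip_force: 30.0
time_s: 45.88
tool_pos: [0.6369, 0.037, 0.045]
eef_rot: [0.002, -0.0, 1.0, -0.002]
ft_force: [2.4, -8.9, -0.1]
finger_gap: 0.0255
grip_force: 30.0
time_s: 46.5
tool_pos: [0.6371, 0.039, 0.0374]
eef_rot: [0.002, -0.001, 1.0, -0.001]
ft_force: [2.5, -5.0, 3.1]
finger_gap: 0.025
grip_force: 30.0
```

```bash

python3 -m crank '[[0,0,0.2,0,0],[0,0,0.2,0,0],[0,0,0.2,0,0],[0,0,0,0,0],[0,0,0,0,0]]'
python3 -m crank '[[0,0,0.1,0,0],[0,0,0.1,0,0],[0,0,0,0,0],[0,0,0,0,0],[0,0,0,0,0]]'
```

```text
time_s: 47.12
tool_pos: [0.6357, 0.0404, 0.0326]
eef_rot: [0.001, -0.002, 1.0, -0.001]
ft_force: [-9.4, -4.4, 23.2]
finger_gap: 0.0251
grip_force: 30.0
time_s: 47.75
tool_pos: [0.6357, 0.0405, 0.0324]
eef_rot: [0.001, -0.002, 1.0, -0.001]
ft_force: [-15.9, -6.7, 40.6]
finger_gap: 0.0254
grip_force: 30.0
```

```bash

python3 -m crank '[[0,0,-0.25,0,0],[0,0,0,0,5],[0,0,0,0,5],[0,0,0,0,5],[0,0,0,0,5]]'
python3 -m crank '[[0,0,0,0,5],[0,0,-3,0,5],[0,0,-5,0,5],[0,0,-5,0,5],[0,0,-5,0,5]]' >/dev/null
python3 - <<'E'
from h import *
im,de,C=shot('wrist'); P=cloud('wrist',de,C)
for y in (.0396,.1156):
  m=(abs(P[...,0]-.62)<.05)&(abs(P[...,1]-y)<.006)&(P[...,2]<.1); Q=P[m]; print(y,'z along x:',[(x,np.nanmax(Q[abs(Q[:,0]-x)<.004][:,2],initial=0).round(4)) for x in (.57,.58,.59,.6,.61,.62,.63,.64,.65)])
E
python3 -m crank '[[2.31,-5.25,-1.7,0,8.7],[2.31,-5.25,-1.7,0,8.7],[2.31,-5.25,-1.7,0,8.7],[2.31,-5.25,-1.7,0,8.7],[2.31,-5.25,-1.7,0,8.7]]' >/dev/null
python3 -m crank '[[2.31,-5.25,-1.7,0,8.7],[2.31,-5.25,-1.7,0,8.7],[2.31,-5.25,-1.7,0,8.7],[0,0,0,0.185,8.7],[0,0,0,0.185,8.7]]' >/dev/null
python3 -m crank '[[0,0,0,0.185,8.7],[0,0,0,0.185,8.7],[0,0,0,0.185,8.7],[0,0,0,0.185,8.7],[0,0,0,0.185,8.7]]' >/dev/null
python3 -m crank '[[0,0,0,0.185,8.7],[0,0,0,0.185,8.7],[0,0,0,0.185,8.7],[0,0,0,0.185,8.7],[0,0,0,0.185,8.7]]' >/dev/null
python3 -m crank '[[0,0,0,0.185,8.7],[0,0,0,0.185,8.7],[0,0,0,0.185,8.7],[0,0,0,0.185,8.7],[0,0,0,0.185,8.7]]' >/dev/null
python3 - <<'E'
from h import *
st(); im,de,C=shot('wrist','w13'); 
for o,u in hps('wrist',de,C): to(o[0],o[1],.0035,np.arctan2(u[1],u[0]))
E
```

```text
time_s: 48.38
tool_pos: [0.6349, 0.0408, 0.03]
eef_rot: [-0.0, -0.002, 1.0, 0.0]
ft_force: [0.4, 1.0, -0.2]
finger_gap: 0.0485
grip_force: 0.0
0.0396 z along x: [(0.57, np.float64(0.0604)), (0.58, np.float64(0.0593)), (0.59, np.float64(0.0598)), (0.6, np.float64(0.061)), (0.61, np.float64(0.0607)), (0.62, np.float64(0.0615)), (0.63, np.float64(0.0602)), (0.64, np.float64(0.0592)), (0.65, np.float64(0.0593))]
0.1156 z along x: [(0.57, np.float64(0.0606)), (0.58, np.float64(0.0597)), (0.59, np.float64(0.0594)), (0.6, np.float64(0.0611)), (0.61, np.float64(0.0607)), (0.62, np.float64(0.0609)), (0.63, np.float64(0.0602)), (0.64, np.float64(0.0596)), (0.65, np.float64(0.0601))]
t 52.17 p [ 0.452 -0.38   0.346] yaw -0.005 F [0.5 0.4 0.6] gap 0.0873 grip 0.0 q7 -1.04
hp 0.94 px [169. 266.] origin [ 0.4696 -0.3138] nose dir deg -3.0 LxW [0.1787 0.0319] endw [0.032 0.015]
  place_of [ 0.5468 -0.4423]
  place_of [ 0.4725 -0.3127]
shift [ 1.79 -6.61 34.26] turn 0.057 n 5.6
```

View pics/w13.png

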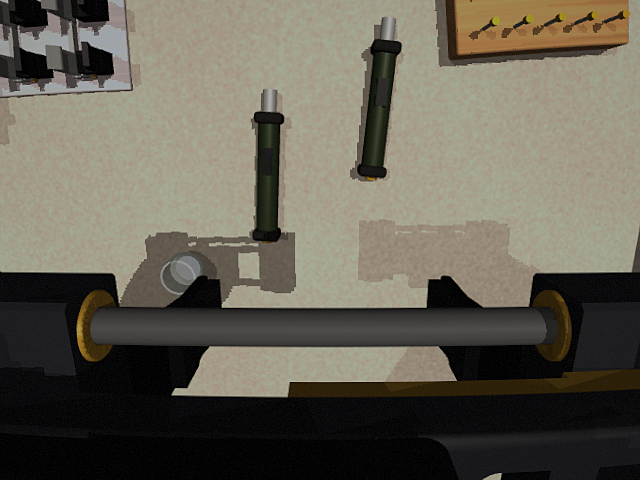

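C shows at (169,266) nose away from the robot, D at (100,380); both are seated-clip neighbours free. Grasping C.

```bash

python3 -m crank '[[0.36,-1.32,3.3,0,8.7],[0.36,-1.32,3.3,0,8.7],[0.36,-1.32,3.3,0,8.7],[0.36,-1.32,3.3,0,8.7],[0.36,-1.33,3.3,0.057,8.7]]' >/dev/null
python3 -m crank '[[0,0,4,0,8.7],[0,0,4,0,8.7],[0,0,4,0,8.7],[0,0,3.5,0,8.7],[0,0,2.2,0,8.7]]'
python3 -m crank '[[0,0,0,0,0],[0,0,0,0,0],[0,0,0,0,0],[0,0,0,0,0],[0,0,0,0,0]]' >/dev/null
python3 -m crank '[[0,0,0,0,0],[0,0,0,0,0],[0,0,0,0,0],[0,0,0,0,0],[0,0,0,0,0]]'
python3 -m crank '[[0,0,-1,0,0],[0,0,-3,0,0],[0,0,-4,0,0],[0,0,-4,0,0],[0,0,-4,-0.055,0]]'
python3 -c "
from h import *
st(); to(.635,-.0364,.145,0)"
```

```text
time_s: 53.58
tool_pos: [0.4692, -0.3135, 0.0024]
eef_rot: [-0.001, 1.0, -0.026, -0.001]
ft_force: [-0.2, -0.4, -0.3]
finger_gap: 0.0871
grip_force: 0.0
time_s: 54.82
tool_pos: [0.4699, -0.3141, 0.0043]
eef_rot: [-0.0, 1.0, -0.028, -0.0]
ft_force: [-0.7, -1.0, 1.7]
finger_gap: 0.0253
grip_force: 30.0
time_s: 55.45
tool_pos: [0.4697, -0.3138, 0.166]
eef_rot: [0.0, 1.0, -0.0, 0.0]
ft_force: [1.7, -0.7, -2.1]
finger_gap: 0.0249
grip_force: 30.0
t 55.45 p [ 0.4697 -0.3138  0.166 ] yaw -0.0 F [ 1.7 -0.7 -2.1] gap 0.0249 grip 30.0 q7 -1.18
shift [ 16.53 -27.75   2.1 ] turn -0.0 n 5.2
```

```bash

python3 -m crank '[[2.75,-4.62,0.3,0,0],[2.75,-4.62,0.3,0,0],[2.75,-4.62,0.3,0,0],[2.75,-4.62,0.3,0,0],[2.75,-4.62,0.3,0,0]]' >/dev/null
python3 -m crank '[[2.78,-4.65,0.3,0,0],[0,0,0,0,0],[0,0,0,0,0],[0,0,0,0,0],[0,0,0,0,0]]'
python3 - <<'E'
from h import *
st(); to(.635,-.0364,.033,0)
im,de,C=shot('wrist','w14'); P=cloud('wrist',de,C)
for r in eyes.regions_of('wrist','handpiece1')[:3]:
    Q=P[r['mask']]; Q=Q[Q[:,2]>.1]
    if len(Q)>9: print(r['conf'],r['centre'],rect(Q),np.nanpercentile(Q[:,2],[5,50,95]).round(3))
E
```

```text
time_s: 56.7
tool_pos: [0.6354, -0.0383, 0.1465]
eef_rot: [0.0, 1.0, -0.002, 0.0]
ft_force: [0.1, -0.3, -2.4]
finger_gap: 0.0253
grip_force: 30.0
t 56.7 p [ 0.6354 -0.0383  0.1465] yaw -0.003 F [ 0.1 -0.3 -2.4] gap 0.0253 grip 30.0 q7 -1.8
shift [-0.04 -0.19 11.35] turn -0.003 n 1.8
0.63 [187.6, 320.9] [ 0.6716 -0.0388  0.1307  0.032  -0.0638] [0.163 0.17  0.174]
```

```bash

python3 -m crank '[[0,-0.19,3,0,0],[0,0,3,0,0],[0,0,2.2,0,0],[0,0,0.4,0,0],[0,0,0,0,0]]'
python3 -m crank '[[0,0,0.4,0,0],[0,0,0.4,0,0],[0,0,0.4,0,0],[0,0,0.4,0,0],[0,0,0,0,0]]'
python3 -m crank '[[0,0,0.3,0,0],[0,0,0.3,0,0],[0,0,0.2,0,0],[0,0,0,0,0],[0,0,0,0,0]]'
```

```text
time_s: 57.42
tool_pos: [0.636, -0.035, 0.0608]
eef_rot: [-0.0, 1.0, -0.001, 0.0]
ft_force: [1.2, 0.4, -2.0]
finger_gap: 0.0254
grip_force: 30.0
time_s: 58.05
tool_pos: [0.6374, -0.0389, 0.0459]
eef_rot: [0.002, 1.0, -0.002, 0.002]
ft_force: [1.9, -10.4, 1.2]
finger_gap: 0.0256
grip_force: 30.1
time_s: 58.68
tool_pos: [0.6378, -0.037, 0.0384]
eef_rot: [0.001, 1.0, -0.002, 0.002]
ft_force: [1.5, -5.5, 3.1]
finger_gap: 0.0258
grip_force: 30.0
```

```bash

python3 -m crank '[[0,0,0.2,0,0],[0,0,0.2,0,0],[0,0,0.2,0,0],[0,0,0,0,0],[0,0,0,0,0]]'
python3 -m crank '[[0,0,0.1,0,0],[0,0,0.1,0,0],[0,0,0.1,0,0],[0,0,0,0,0],[0,0,0,0,0]]'
```

```text
time_s: 59.3
tool_pos: [0.6366, -0.0354, 0.0331]
eef_rot: [0.001, 1.0, -0.001, 0.001]
ft_force: [-7.1, -4.8, 20.4]
finger_gap: 0.0252
grip_force: 30.0
time_s: 59.92
tool_pos: [0.6371, -0.0354, 0.0324]
eef_rot: [0.001, 1.0, -0.001, 0.002]
ft_force: [-15.5, -4.4, 39.1]
finger_gap: 0.0253
grip_force: 30.0
```

```bash

python3 -m crank '[[0,0,-0.25,0,0],[0,0,0,0,5],[0,0,0,0,5],[0,0,0,0,5],[0,0,0,0,5]]'
python3 -m crank '[[0,0,0,0,5],[0,0,-3,0,5],[0,0,-5,0,5],[0,0,-5,0,5],[0,0,-5,0,5]]' >/dev/null
python3 - <<'E'
from h import *
im,de,C=shot('wrist'); P=cloud('wrist',de,C)
for y in (.0396,-.0364):
  m=(abs(P[...,0]-.65)<.06)&(abs(P[...,1]-y)<.006)&(P[...,2]<.1); Q=P[m]; print(y,'z along x:',[(x,np.nanmax(Q[abs(Q[:,0]-x)<.004][:,2],initial=0).round(4)) for x in (.63,.64,.65,.66,.67,.68)])
E
python3 -m crank '[[-1.95,5.48,-1.65,0,8.7],[-1.95,5.48,-1.65,0,8.7],[-1.95,5.48,-1.65,0,8.7],[-1.95,5.48,-1.65,0,8.7],[-1.95,5.48,-1.65,0,8.7]]' >/dev/null
python3 -m crank '[[-1.95,5.48,-1.65,0,8.7],[-1.95,5.48,-1.65,0,8.7],[0,0,0,0,8.7],[0,0,0,0,8.7],[0,0,0,0,8.7]]' >/dev/null
python3 - <<'E'
from h import *
st(); im,de,C=shot('wrist','w15'); 
for o,u in hps('wrist',de,C): to(o[0],o[1],.0035,np.arctan2(u[1],u[0]))
E
```

```text
time_s: 60.55
tool_pos: [0.6354, -0.0346, 0.0295]
eef_rot: [-0.0, 1.0, -0.001, -0.0]
ft_force: [-0.1, 0.2, 0.2]
finger_gap: 0.0489
grip_force: 0.0
0.0396 z along x: [(0.63, np.float64(0.0596)), (0.64, np.float64(0.0596)), (0.65, np.float64(0.0599)), (0.66, np.float64(0.0597)), (0.67, np.float64(0.0595)), (0.68, np.float64(0.0595))]
-0.0364 z along x: [(0.63, np.float64(0.0598)), (0.64, np.float64(0.0604)), (0.65, np.float64(0.0606)), (0.66, np.float64(0.0608)), (0.67, np.float64(0.0609)), (0.68, np.float64(0.0597))]
t 62.48 p [ 0.4994 -0.4165  0.3249] yaw 0.001 F [0.4 0.2 0. ] gap 0.0871 grip 0.0 q7 -1.07
hp 0.73 px [141. 348.] origin [ 0.5457 -0.4434] nose dir deg -5.7 LxW [0.1787 0.0322] endw [0.032 0.016]
  place_of [ 0.5488 -0.4412]
shift [ 4.65  2.62 32.17] turn 0.1 n 5.2
```

```bash

python3 -m crank '[[0.93,0.52,3.1,0,8.7],[0.93,0.52,3.1,0,8.7],[0.93,0.52,3.1,0,8.7],[0.93,0.53,3.1,0,8.7],[0.93,0.53,3.1,0.1,8.7]]' >/dev/null
python3 -m crank '[[0,0,4,0,8.7],[0,0,4,0,8.7],[0,0,4,0,8.7],[0,0,3,0,8.7],[0,0,1.65,0,8.7]]'
python3 -m crank '[[0,0,0,0,0],[0,0,0,0,0],[0,0,0,0,0],[0,0,0,0,0],[0,0,0,0,0]]' >/dev/null
python3 -m crank '[[0,0,0,0,0],[0,0,0,0,0],[0,0,0,0,0],[0,0,0,0,0],[0,0,0,0,0]]'
python3 -m crank '[[0,0,-1,0,0],[0,0,-3,0,0],[0,0,-4,0,0],[0,0,-4,0,0],[0,0,-4,-0.1,0]]'
python3 -c "
from h import *
st(); to(.635,-.1124,.145,0)"
```

```text
time_s: 63.88
tool_pos: [0.5445, -0.4436, 0.002]
eef_rot: [-0.001, 0.999, -0.05, -0.001]
ft_force: [0.2, 0.6, 0.5]
finger_gap: 0.087
grip_force: 0.0
time_s: 65.12
tool_pos: [0.545, -0.4444, 0.0038]
eef_rot: [-0.0, 0.999, -0.051, -0.0]
ft_force: [-0.5, 0.7, 1.5]
finger_gap: 0.0251
grip_force: 30.0
time_s: 65.75
tool_pos: [0.5448, -0.4447, 0.1657]
eef_rot: [0.0, 1.0, 0.0, 0.0]
ft_force: [1.2, -0.8, -1.4]
finger_gap: 0.0256
grip_force: 30.0
t 65.75 p [ 0.5448 -0.4447  0.1657] yaw 0.0 F [ 1.2 -0.8 -1.4] gap 0.0256 grip 30.0 q7 -1.13
shift [  9.03 -33.22   2.07] turn 0.0 n 5.5
```

```bash

python3 -m crank '[[1.5,-5.54,0.3,0,0],[1.5,-5.54,0.3,0,0],[1.5,-5.54,0.3,0,0],[1.5,-5.54,0.3,0,0],[1.5,-5.54,0.3,0,0]]' >/dev/null
python3 -m crank '[[1.5,-5.54,0.3,0,0],[0,0,0,0,0],[0,0,0,0,0],[0,0,0,0,0],[0,0,0,0,0]]'
python3 - <<'E'
from h import *
st(); to(.635,-.1124,.033,0)
im,de,C=shot('wrist','w16'); P=cloud('wrist',de,C)
for r in eyes.regions_of('wrist','handpiece1')[:3]:
    Q=P[r['mask']]; Q=Q[Q[:,2]>.1]
    if len(Q)>9: print(r['conf'],r['centre'],rect(Q),np.nanpercentile(Q[:,2],[5,50,95]).round(3))
E
```

```text
time_s: 67.0
tool_pos: [0.6353, -0.1139, 0.1458]
eef_rot: [0.0, 1.0, -0.002, -0.0]
ft_force: [0.3, 0.1, -1.7]
finger_gap: 0.025
grip_force: 30.0
t 67.0 p [ 0.6353 -0.1139  0.1458] yaw -0.004 F [ 0.3  0.1 -1.7] gap 0.025 grip 30.0 q7 -1.67
shift [-0.03 -0.14 11.28] turn -0.004 n 1.8
0.95 [188.5, 324.2] [ 0.672  -0.1146  0.1306  0.0319  0.4051] [0.163 0.17  0.174]
```

```bash

python3 -m crank '[[0,-0.14,3,0,0],[0,0,3,0,0],[0,0,2.2,0,0],[0,0,0.4,0,0],[0,0,0,0,0]]'
python3 -m crank '[[0,0,0.4,0,0],[0,0,0.4,0,0],[0,0,0.4,0,0],[0,0,0.4,0,0],[0,0,0,0,0]]'
python3 -m crank '[[0,0,0.3,0,0],[0,0,0.3,0,0],[0,0,0.2,0,0],[0,0,0,0,0],[0,0,0,0,0]]'
```

```text
time_s: 67.72
tool_pos: [0.6359, -0.111, 0.0603]
eef_rot: [-0.0, 1.0, -0.001, 0.0]
ft_force: [-0.4, -0.7, -0.4]
finger_gap: 0.0252
grip_force: 30.0
time_s: 68.35
tool_pos: [0.6372, -0.1152, 0.0456]
eef_rot: [0.002, 1.0, -0.002, 0.002]
ft_force: [2.7, -9.0, 1.1]
finger_gap: 0.0254
grip_force: 30.0
time_s: 68.97
tool_pos: [0.6376, -0.1131, 0.0381]
eef_rot: [0.001, 1.0, -0.002, 0.002]
ft_force: [1.9, -4.4, 3.4]
finger_gap: 0.025
grip_force: 30.0
```

```bash

python3 -m crank '[[0,0,0.2,0,0],[0,0,0.2,0,0],[0,0,0.2,0,0],[0,0,0,0,0],[0,0,0,0,0]]'
python3 -m crank '[[0,0,0.1,0,0],[0,0,0.1,0,0],[0,0,0.1,0,0],[0,0,0,0,0],[0,0,0,0,0]]'
python3 -m crank '[[0,0,-0.25,0,0],[0,0,0,0,5],[0,0,0,0,5],[0,0,0,0,5],[0,0,0,0,5]]'
python3 -m crank '[[0,0,0,0,5],[0,0,-3,0,5],[0,0,-5,0,5],[0,0,-5,0,5],[0,0,-5,0,5]]' >/dev/null
python3 -m crank '[[-2,5.5,-2,0,5],[-2,5.5,-2,0,5],[-2,5.5,-1,0,5],[-2,5.5,0,0,5],[-2,5.5,0,0,5]]' >/dev/null
python3 -m crank '[[-1,5.5,0,0,5],[-1,5,0,0,5],[0,0,0,0,5],[0,0,0,0,5],[0,0,0,0,5]]' >/dev/null
python3 - <<'E'
from h import *
st(); im,de,C=shot('top','top17'); P=cloud('top',de,C)
for t in ('wrist_rest','lap','bowl1','handpiece1'):
    for r in eyes.regions_of('top',t):
        if r['conf']>.3: Q=P[r['mask']]; print(t,round(r['conf'],2),np.round(r['centre']),rect(Q[~np.isnan(Q[:,0])]),np.nanpercentile(Q[:,2],[5,50,95]).round(3))
im2,_,_=shot('side')
cv2.imwrite('pics/f.png',np.hstack([cv2.resize(im[130:310,80:410],(500,273))[:, :, ::-1],cv2.resize(im2[160:480,160:440],(240,273))[:,:,::-1]]))
E
```

```text
time_s: 69.6
tool_pos: [0.6365, -0.1116, 0.0325]
eef_rot: [0.001, 1.0, -0.001, 0.001]
ft_force: [-5.8, -2.9, 18.6]
finger_gap: 0.0252
grip_force: 30.0
time_s: 70.22
tool_pos: [0.6369, -0.1116, 0.032]
eef_rot: [0.001, 1.0, -0.001, 0.002]
ft_force: [-14.8, -2.1, 39.3]
finger_gap: 0.0251
grip_force: 30.0
time_s: 70.85
tool_pos: [0.6353, -0.1106, 0.0289]
eef_rot: [-0.0, 1.0, -0.001, -0.0]
ft_force: [-0.8, 0.1, -0.8]
finger_gap: 0.0488
grip_force: 0.0
t 72.72 p [ 0.516  -0.489   0.2596] yaw 0.001 F [-0.6 -0.8  0.3] gap 0.0499 grip 0.0 q7 -1.02
wrist_rest 0.69 [248. 127.] [0.496  0.4454 0.1327 0.0704 1.8324] [0.012 0.018 0.054]
lap 0.9 [249. 166.] [0.502  0.3509 0.1308 0.0659 2.0779] [0.014 0.021 0.06 ]
bowl1 0.81 [148. 454.] [ 0.7248 -0.2929  0.0447  0.0445 -8.5288] [0.002 0.017 0.046]
bowl1 0.68 [316. 252.] [ 3.51200e-01  1.55200e-01  4.41000e-02  4.39000e-02 -8.94798e+01] [0.001 0.01  0.045]
bowl1 0.64 [315. 414.] [ 3.58400e-01 -2.05900e-01  4.80000e-02  4.33000e-02 -6.41676e+01] [0.001 0.011 0.046]
handpiece1 0.96 [185. 372.] [ 0.6488 -0.1148  0.1787  0.0334  0.8429] [0.046 0.055 0.062]
handpiece1 0.89 [194. 305.] [0.6175 0.0368 0.1784 0.0312 0.7989] [0.048 0.056 0.061]
handpiece1 0.84 [191. 270.] [0.6264 0.1157 0.18   0.0358 0.0247] [0.046 0.055 0.061]
handpiece1 0.58 [181. 340.] [ 0.6486 -0.0373  0.1784  0.0319  0.3254] [0.043 0.055 0.062]
handpiece1 0.33 [250. 124.] [0.4985 0.4416 0.1336 0.0627 1.6778] [0.013 0.018 0.054]
```

View pics/f.png

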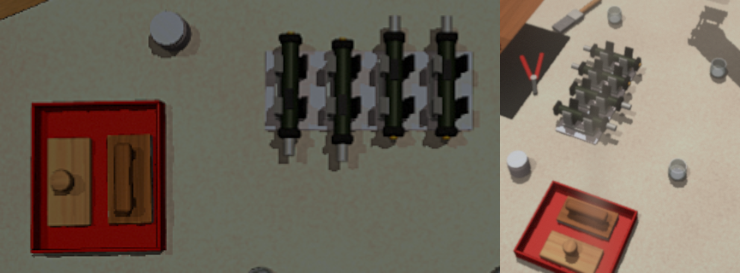

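The pictures show both tools flat, side by side in the tray at (180,65) and (180,128), all four handpieces level in their clips, and the bowls upright. Handing in.

```bash
python3 -c "
from h import *
print(ticket.close_job())"
```

```text
the job is handed in; nothing more can be done
None
```

The job is handed in, with no verdict returned: the wrist rest and lapping block lie flat side by side in the red tray, all four handpieces are pressed down into their own clips, the bowls still stand, and the run took about 73 s.

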